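Close the slanted sweet jar and clip its scoop on

TASK

Screw the loose lid of the slanted glass jar clockwise until you feel its rubber seal bite, then on to the first position past that at which the lid's ring stands upright, edge towards the front of the jar (no half turn further). Then push the sprung gate of the scoop's snap hook over that ring until the gate flicks shut, and let the scoop hang from the ring, handle up, leaving the ring upright and the other things on the counter where they are.

Things in the scene. Friction and masses are not known exactly. Their poses are not given: they have to be found in the camera images.
- jar: Dark wooden rest, fixed, holding a slanted glass jar (128 mm across, 176 mm long) whose mouth leans over the rest's front. Origin on the counter; the foot is 200 x 150 mm, from 55 mm before to 145 mm behind it along x. x points to the jar's back, y is level, z up. Its front (-x) looks roughly towards the robot.
- mouth (a point): Centre of the rim of the glass jar's neck, under the lid, 235 mm above the counter. z points out of the jar along its axis, 40 degrees from vertical, leaning to the jar's front; y is level; x lies in the upright plane through the axis, up and to the back.
- lid: Ribbed aluminium screw lid, 85 mm across, 24 mm high; axes as ring. Screws in clockwise seen from outside, 9 mm a turn, drag 0.22 N m; starts 85 to 225 degrees before its set position. The rubber seal bites 0.5 rad before that: from there it takes 0.45 N m, rising by 0.3 N m per rad to 0.6 at the set position and on past it: no hard stop. It stays where it is left.
- ring (a point): Centre of the steel ring on the lid, 38 mm above the lid's face; 9 mm round bar, 61 mm outside, 43 mm inside diameter. z out along the jar's axis, y square to the ring's plane. Set: y parallel to the mouth's y, either way round, and this point 41 mm out along the mouth's z. Half a turn sooner it is upright too, 4.5 mm further out, seal not touched: not closed.
- scoop: Steel sweet scoop, 200 mm long, about 0.14 kg, lying flat on the counter. Origin under the middle of the handle, x towards the hook, z up as it lies. Handle bar 70 x 18 x 18 mm: x -35 to 35, z 0 to 18. Open-topped bowl 70 x 56 x 30 mm at x -105 to -35. Snap hook at x 35 to 95.
- grip (a point): Middle of the scoop's handle, 9 mm above its underside; axes as the scoop.
- hook_eye (a point): In the hook's nose, near where the ring's bar lies when the scoop hangs: scoop (80, 0, 9) mm, axes as the scoop. Hook: 6 mm bar lying flat at z = 9; shank along y = -17; round nose, inside at x = 89, outside at x = 95, nose tip at (73, 13). Its mouth is on the +y side, x 43 to 73 at y = 13, closed by the gate.
- gate (a joint): Angle (rad) of the hook's sprung gate, a 5 mm bar 32 mm long hinged at scoop (42, 13) mm: 0 shut, to 0.95 pushed inwards; about 1 to 3 N opens it. The ring's bar enters sideways at x 57 to 68; once past the gate, pull the scoop back by its handle so that the bar goes to the nose and the gate springs shut.
- tongs: Bystander: steel serving tongs lying flat, 200 mm long, 42 mm wide, 12 mm high; no hook. Origin under its middle.
- sweet_jar: Bystander: small upright glass jar with a flat metal cap, 84 mm across, 150 mm high. Origin under its middle.
- gold_box: Bystander: gold gift box, 140 x 90 x 32 mm. Origin under its middle.

How it is judged:
By the outcome, as a careful person would: the job done as asked, in the order asked, and still so for the second after the job is handed in, with the robot touching nothing.
It also fails if it takes over 72 s, if anything falls off the work surface, if the arm or the gripper's body presses on something with over 40 N, if the wrist force passes 120 N, or if a joint passes its speed limit or range.

ROBOT

A 6-joint arm with a two-finger parallel gripper is mounted at the origin on the work surface. World frame = base frame: x ahead of the robot, y to its left, z up, the work surface at z = 0. Lengths are in mm, angles in degrees, forces in N, time in s.
With the tool pointing down it reaches from about 275 to 1000 mm from the base axis. Payload 8.4 kg.
Tool frame: the origin (TCP) lies on the centre line of the jaws, within the pads' length; the fingertips stand 8 mm ahead of it and the grasp point (between the pads) lies 11 mm behind it (bot.tip_reach is the z of the fingertips in the tool frame, in mm); z points along the fingers, y is the line along which they close (so a half turn about z gives the same grasp; the last joint's range is limited). The gripper opens to 85 mm and grips with 20 to 120 N. Pads are 22 mm wide; open, the fingers measure 114 mm over their backs; the gripper's body (76 mm by 85 mm) begins 54 mm behind the grasp point. The pads swing forward as they close: fully open they stand 13 mm farther back than shut.
Start: joints at [-0.138, 20.225, 93.587, -0, 66.188, -0.138], TCP at [625.002, -0, 239.281] pointing down, gripper open.
Joint ranges: [-150.9, 150.9], [-52.94, 120.26], [3.33, 152.33], [-74.26, 254.26], [0, 154.13], [-172.89, 172.89]. Speed limits (degrees/s): [127.2, 127.2, 159.86, 180, 180, 180].

INTERFACE

Orientations are given as a 3x3 rotation matrix whose columns are the frame's x, y, z axes.
In Python, from rig import bot, optics gives the robot as it stands (bot), with the cameras (optics).
- The arm moves only by the shell command python3 nudge.py 'ROWS' [OPENING] [FORCE]. ROWS is a JSON list of rows, 1 to 8 of them, each of 4 numbers: dx, dy, dz in mm, then a turn about the tool's z in degrees; each row shifts and turns the commanded pose from where the row before left it, along the tool's axes as they then stand; what a row does not reach is not made up. A row lasts 1/10 s, in which the tool goes at most 50 mm and 8.59 degrees, less where a joint would pass 70% of its speed; a pose out of reach is approached as far as the arm can. OPENING is the opening from 0.0 (shut) to 1.0 (fully open), set as the command begins (- or left out keeps the last). The fingers move at their own pace and stop on an object; FORCE is the grip in N (left out, the last holds). Time passes only in rows, so rows that do not move let the fingers close. It prints the time, the measured TCP pose, the force, the opening and the grip force at its end.
- bot.read_state(): the state, without advancing time (a new reading comes with each control period).
- optics.read_camera(name): name is "scene" or "side" or "wrist"; returns the picture (480x640x3 uint8, red, green, blue); there is no depth.
- optics.calibration(name): a dict with "K" (3x3 intrinsics, pixels), "cam_to_world" (4x4, takes a point from camera to world coordinates). Camera axes: x right, y up, looking along -z (the intrinsics and any distortion apply to the point x, -y, -z); pixel columns grow to the right and rows downward; lengths in mm; the calibration is good to about 2 mm. A picture is of the moment at which its call begins: read the wrist's pose just before it. calibration takes no time and is no camera call; for the wrist camera it gives the pose at the moment of the call.
- bot.close_job(): hands the job in; it is judged then, once.
The state is a dict: "time_s": time; "q": joint angles; "qvel": joint speeds; "effort": joint torques, N m; "position": TCP position; "tool_rot": TCP orientation; "ft_force": force on the tool from outside, world axes, zero at the start; "torque": the same for the moment, N m; "finger_gap": opening from 0.0 (shut) to 1.0 (fully open); "grasp_force": force on a finger pad.
Only numpy, scipy, OpenCV 4.12 (cv2) and the standard library are available. Lean on these libraries where they do the work, as an engineer would, in place of code of your own. Each camera call takes 0.05 s, during which the arm holds its last target. There are 200 camera calls.

## Working session

There is one attempt and no reset: what is moved stays moved. The work goes in short steps, Python scripts to look and compute and a shell command to move; the robot and the scene stay as the last step left them, time stands still between calls to the robot, and variables do not carry over. Pictures are saved under pics/ and viewed, at most 10 in all, crops included, and the job is handed in when it is done.

```bash
ls; mkdir -p pics
python3 - <<'E'
from rig import bot, optics
import cv2,numpy as np
for n in ["scene","side"]:
    im=optics.read_camera(n); c=optics.calibration(n)
    cv2.imwrite(f"pics/{n}0.png",im[:,:,::-1]); print(n,np.round(c["K"],1).tolist(),np.round(c["cam_to_world"],3).tolist(),[k for k in c])
E
```

```text
(no output)
```

View pics/scene0.png

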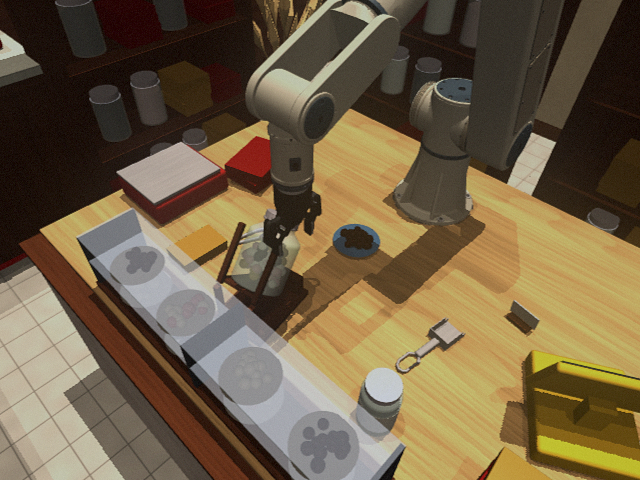

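View pics/side0.png

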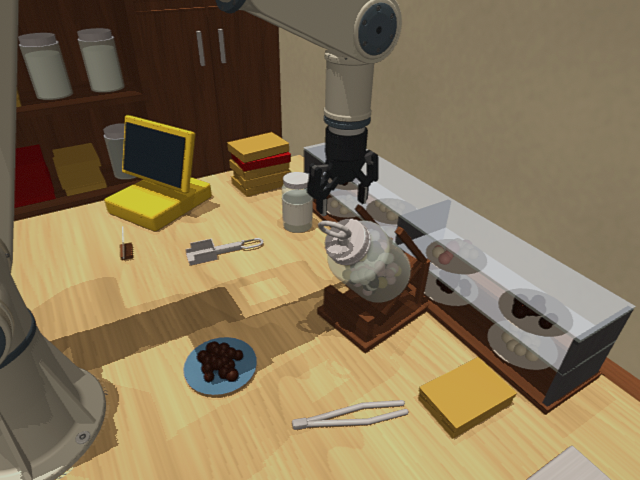

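The scene view shows the scoop at about (430,345), with its nose at (400,368) and the sweet jar at (382,398). The slanted jar is behind the arm. The side view shows the lid at (350,243), the ring at (335,230), the scoop at (225,250), the tongs at (350,415) and the gold box at (467,395).

```bash
cat > h.py <<'E'
from rig import bot, optics
import cv2,numpy as np
def ray(c,u,v):
    K=c["K"];K=np.array(K);T=np.array(c["cam_to_world"])
    d=np.array([(u-K[0,2])/K[0,0],-(v-K[1,2])/K[1,1],-1.]);d=T[:3,:3]@d
    return T[:3,3],d/np.linalg.norm(d)
def onz(c,u,v,z):
    o,d=ray(c,u,v);return o+d*(z-o[2])/d[2]
def onplane(c,u,v,p,n):
    o,d=ray(c,u,v);return o+d*(np.dot(p-o,n)/np.dot(d,n))
def tri(a,b):
    A=np.zeros((3,3));r=np.zeros(3)
    for o,d in (a,b):
        P=np.eye(3)-np.outer(d,d);A+=P;r+=P@o
    p=np.linalg.solve(A,r);return p,[np.linalg.norm((np.eye(3)-np.outer(d,d))@(p-o)) for o,d in (a,b)]
def proj(c,p):
    K=np.array(c["K"]);T=np.array(c["cam_to_world"]);q=T[:3,:3].T@(np.array(p)-T[:3,3])
    return np.array([K[0,0]*q[0]/-q[2]+K[0,2],K[1,1]*q[1]/q[2]+K[1,2]])
def snap(n,f=None):
    c=optics.calibration(n);im=optics.read_camera(n)[:,:,::-1].copy()
    if f:cv2.imwrite("pics/"+f,im)
    return c,im
def st():
    s=bot.read_state();print(s["time_s"],np.round(s["position"],1),np.round(s["ft_force"],1),np.round(s["torque"],2),round(s["finger_gap"],3),round(s["grasp_force"],1));return s
E
python3 - <<'E'
from h import *
np.set_printoptions(precision=1,suppress=True)
a=optics.calibration("scene");b=optics.calibration("side")
print("nose",tri(ray(a,400,368),ray(b,263,241)),onz(a,400,368,9),onz(b,263,241,9))
print("bowl",onz(a,452,327,9),onz(b,187,255,9))
print("lid side z=250",onz(b,348,243,250),"rest corner",onz(b,365,347,0), onz(b,320,310,0))
print(onz(a,240,318,0),onz(a,308,300,0))
s=st();print(s["tool_rot"])
c,_=snap("wrist","w0.png");print(np.array(c["K"]),np.array(c["cam_to_world"]))
E
```

```text
nose (array([575.3, 292.1,  10.2]), [np.float64(4.295244658489418), np.float64(4.295244658489365)]) [570.6 293.9   9. ] [578.5 289.5   9. ]
bowl [388.3 318.3   9. ] [384.1 329.5   9. ]
lid side z=250 [ 561.2 -111.6  250. ] rest corner [ 597.8 -143.     0. ] [575.8  -5.1   0. ]
[735.  -78.9   0. ] [574.2   2.6   0. ]
0.1 [624.6   0.  238.6] [ 0.5 -0.2  0.4] [ 0.  0. -0.] 1.002 0.0
[[-0.  1. -0.]
 [ 1.  0.  0.]
 [ 0. -0. -1.]]
[[342.7   0.  318.5]
 [  0.  342.7 241.8]
 [  0.    0.    1. ]] [[  1.   -0.    0.  625.2]
 [  0.    1.    0.3  79.4]
 [ -0.   -0.3   1.  372.7]
 [  0.    0.    0.    1. ]]
```

View pics/w0.png

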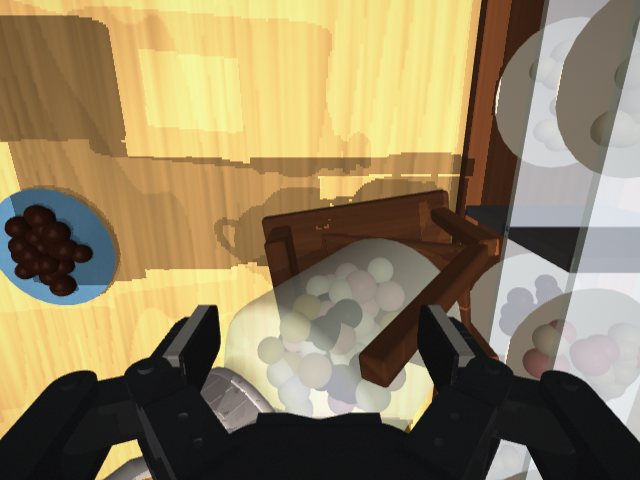

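The wrist view shows the jar from above, with the lid's edge at about (240,390) and the wooden rest at (375,280). I'll move over the lid to see the ring.

```bash
python3 nudge.py '[[-22,-15,-32,0],[-22,-15,-32,0],[-22,-15,-32,0],[-22,-15,-32,0],[-22,-15,-32,0],[0,0,0,0],[0,0,0,0]]'
python3 - <<'E'
from h import *
st()
c,_=snap("wrist","w1.png");np.save("w1.npy",np.array(c["cam_to_world"]))
_,s=snap("side");cv2.imwrite("pics/s1.png",cv2.resize(s[180:360,260:460],(800,720))[:600])
E
```

```text
time_s: 0.85
position: [550.0, -110.4, 399.8]
tool_rot: [[0.001, 1.0, 0.001], [1.0, -0.001, -0.0], [-0.0, 0.001, -1.0]]
ft_force: [1.1, 0.2, -0.6]
finger_gap: 1.005
grasp_force: 0.0
0.85 [ 550.  -110.4  399.8] [ 1.1  0.2 -0.6] [ 0.04 -0.02  0.05] 1.005 0.0
```

View pics/w1.png

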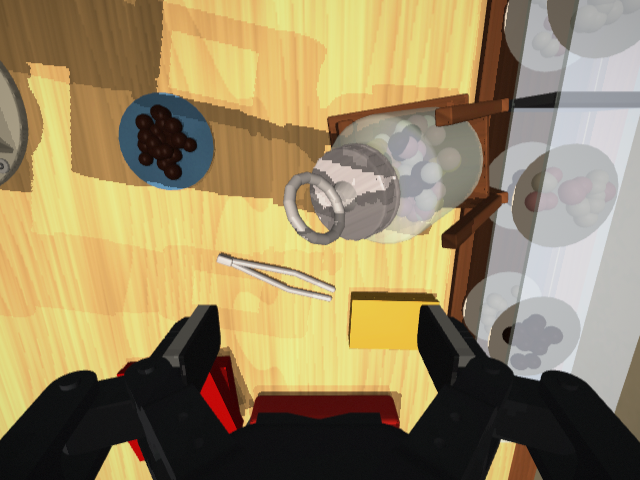

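View pics/s1.png

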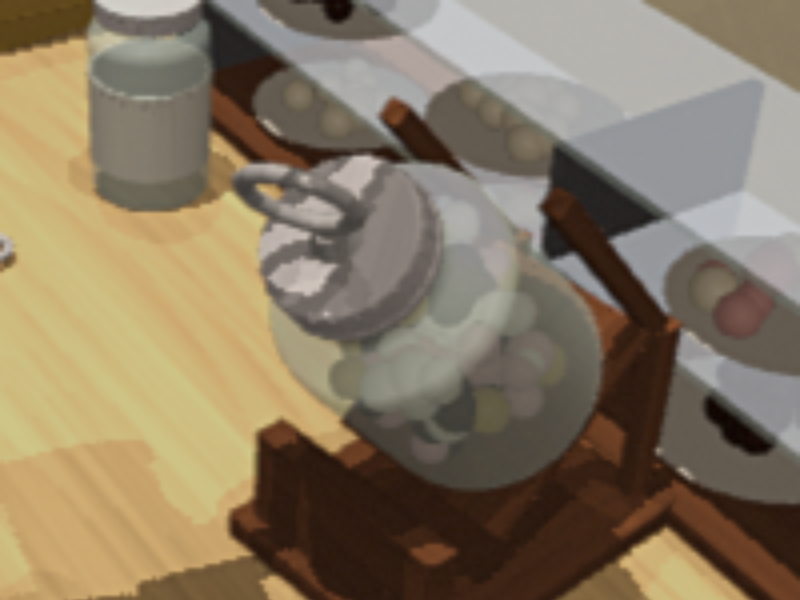

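The wrist view shows the ring as an ellipse, centre (315,207), long axis from (297,172) to (325,245). In the side view its centre is at (335,229). By hand, the ring starts roughly 100° before set. I'll compute this properly.

Run:
```python
from h import *
np.set_printoptions(precision=2,suppress=True)
w=optics.calibration("wrist");b=optics.calibration("side")
p,r=tri(ray(w,315,208),ray(b,335,229));print("ring",p,r)
# foot edge yaw: dark-brown edge from w0
im=cv2.imread("pics/w0.png");g=cv2.cvtColor(im,cv2.COLOR_BGR2GRAY)
L=cv2.HoughLinesP(cv2.Canny(g,60,150)[180:235,255:460],1,np.pi/720,40,minLineLength=80,maxLineGap=15)
for l in (L[:,0] if L is not None else []): print("w0line",l+np.array([255,180,255,180]),np.degrees(np.arctan2(l[1]-l[3],l[2]-l[0])))
g1=cv2.cvtColor(cv2.imread("pics/w1.png"),cv2.COLOR_BGR2GRAY)
L=cv2.HoughLinesP(cv2.Canny(g1,60,150)[80:135,320:475],1,np.pi/720,40,minLineLength=60,maxLineGap=15)
for l in (L[:,0] if L is not None else []): print("w1line",l+np.array([320,80,320,80]),onz(w,l[0]+320,l[1]+80,15)[:2],onz(w,l[2]+320,l[3]+80,15)[:2],np.degrees(np.arctan2(l[1]-l[3],l[2]-l[0])))
# ring angle from long axis
ps=np.radians(8.3)
a=np.array([-np.sin(.698)*np.cos(ps),-np.sin(.698)*np.sin(ps),np.cos(.698)]);y=np.array([-np.sin(ps),np.cos(ps),0]);x=np.cross(y,a)
o=ray(w,315,208);n=-o[1]
m=onplane(w,325,245,p,n)-onplane(w,297,172,p,n);print("long axis",np.linalg.norm(m));m/=np.linalg.norm(m)
q=m-m@a*a;print("angle",np.degrees(np.arctan2(q@y,q@x))%180,"tongs",onz(w,275,278,6),"gold",onz(w,395,320,32))
print("lid px centre expect",[proj(w,p-50*a),proj(b,p-50*a)])
```

```text
ring [548.37 -86.89 268.81] [np.float64(1.250170788456314), np.float64(1.2501707884564095)]
w0line [265 216 458 186] 8.835373213449493
w1line [328 116 470  92] [563.02  -7.52] [759.99  23.98] 9.593134262730338
w1line [376  84 470  91] [628.91  34.05] [759.81  25.26] -4.258846122170349
w1line [392 111 474 102] [653.3   -0.81] [767.33  11.08] 6.26349061433454
w1line [389  84 470  90] [646.85  34.07] [759.64  26.53] -4.23639479905884
long axis 60.86734455138045
angle 107.06198867420419 tongs [ 477.25 -261.04    6.  ] gold [ 676.18 -324.59   32.  ]
lid px centre expect [array([352.63, 194.57]), array([346.85, 240.82])]
```

```bash
python3 nudge.py '[[0,0,0,8.1],[0,0,0,8.1],[0,0,0,8.1],[0,0,0,8.1],[0,0,0,8.1],[0,0,0,8.1],[0,0,0,8.1],[0,0,0,8.1]]' 0.0 60; python3 nudge.py '[[0,0,0,8.1],[0,0,0,8.1],[-13,-18,0,0],[-12,-18,0,0],[-13,-19,0,0],[0,0,0,0]]'; python3 nudge.py '[[0,0,33,0],[0,0,33,0],[0,0,33,0],[0,0,33,0],[0,0,0,0]]'
```

```text
time_s: 1.75
position: [549.9, -109.0, 397.4]
tool_rot: [[0.907, 0.422, -0.003], [0.422, -0.907, 0.001], [-0.002, -0.002, -1.0]]
ft_force: [-1.1, 0.6, -0.1]
finger_gap: -0.004
grasp_force: 0.0
time_s: 2.35
position: [502.3, -59.5, 398.0]
tool_rot: [[0.987, 0.159, -0.003], [0.159, -0.987, 0.001], [-0.003, -0.002, -1.0]]
ft_force: [-0.9, -1.2, 0.2]
finger_gap: -0.001
grasp_force: 0.0
time_s: 2.85
position: [501.2, -61.1, 262.3]
tool_rot: [[0.988, 0.157, -0.009], [0.157, -0.988, 0.001], [-0.009, -0.002, -1.0]]
ft_force: [0.0, 0.5, 0.4]
finger_gap: 0.002
grasp_force: 0.0
```

```bash
python3 nudge.py '[[6,0,0,0],[6,0,0,0],[6,0,0,0],[5,0,0,0],[5,0,0,0],[5,0,0,0],[0,0,0,0]]'; python3 nudge.py '[[4,0,-1,0],[4,0,-1,0],[3,3,-1,0],[3,3,-1,0],[3,3,-1,0],[3,3,-1,0],[0,0,0,0]]';  python3 - <<'E'
from h import *
s=st();b,im=snap("side");cv2.imwrite("pics/s2.png",cv2.resize(im[180:310,260:430],(784,600),interpolation=cv2.INTER_CUBIC))
E
```

```text
time_s: 3.55
position: [536.0, -53.9, 268.3]
tool_rot: [[0.988, 0.156, -0.002], [0.156, -0.988, 0.005], [-0.001, -0.005, -1.0]]
ft_force: [-7.0, 11.6, 1.5]
finger_gap: -0.002
grasp_force: 6.5
time_s: 4.25
position: [558.7, -65.8, 273.5]
tool_rot: [[0.988, 0.156, 0.001], [0.156, -0.988, -0.0], [0.0, 0.0, -1.0]]
ft_force: [0.4, -0.5, -0.1]
finger_gap: -0.008
grasp_force: 0.0
4.25 [558.7 -65.8 273.5] [ 0.4 -0.5 -0.1] [ 0.03 -0.03  0.01] -0.008 0.0
```

View pics/s2.png

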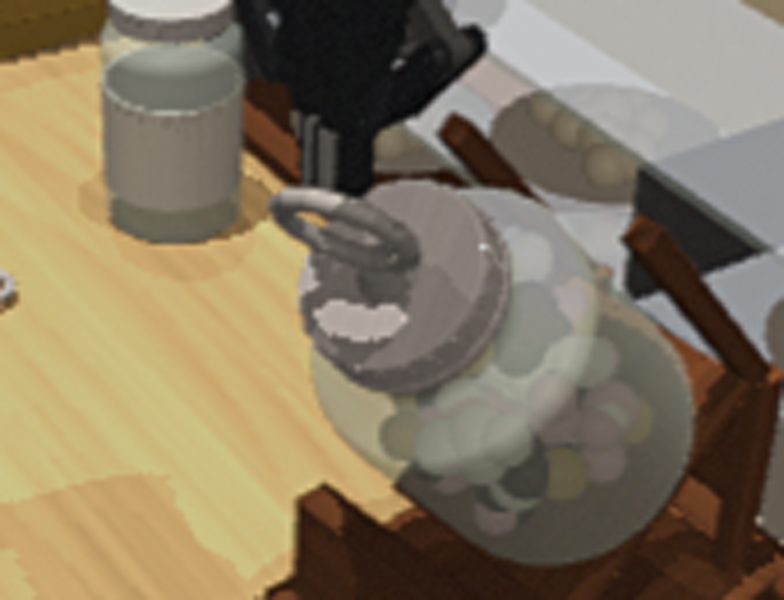

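The side view shows the ring from (272,205) to (415,255) in the crop, with the fingers behind it on the +y side. I'll compare that with the expected end points at several lid angles.

```bash
cat >> h.py <<'E'
PS=np.radians(9);AX=np.array([-np.sin(.698)*np.cos(PS),-np.sin(.698)*np.sin(PS),np.cos(.698)]);YM=np.array([-np.sin(PS),np.cos(PS),0]);XM=np.cross(YM,AX)
C0=np.array([548.4,-86.9,268.8]) # at 105 before set
def ringpt(th,phi,r=26): # th deg before set, phi angle in ring plane from radial dir
    t=np.radians(th);p=np.radians(phi);c=C0-AX*9*(105-th)/360
    return c+r*(np.cos(p)*(np.cos(t)*XM+np.sin(t)*YM)+np.sin(p)*AX)
E
python3 - <<'E'
from h import *
b=optics.calibration("side")
for th in (105,90,75,60,45,30,0):
    print(th,[np.round((proj(b,ringpt(th,f))-[260,180])*4.613).astype(int).tolist() for f in (0,90,180)])
E
```

```text
105 [[288, 212], [311, 196], [400, 241]]
90 [[297, 198], [311, 197], [391, 257]]
75 [[310, 185], [312, 197], [379, 271]]
60 [[325, 175], [312, 197], [364, 282]]
45 [[341, 169], [312, 198], [348, 289]]
30 [[357, 166], [313, 198], [332, 292]]
0 [[387, 174], [314, 199], [305, 285]]
```

```bash
python3 nudge.py '[[0,0,-45,0],[-25,-1,0,0],[-25,-1,0,0],[0,0,25,0],[0,0,25,0],[0,0,0,0]]'; python3 nudge.py '[[5,0,0,0],[5,0,0,0],[4,0,0,0],[4,0,0,0],[0,0,0,0]]'; python3 nudge.py '[[4,0,-1,0],[4,0,-1,0],[4,1,-1,0],[0,0,0,0]]'
```

```text
time_s: 4.9
position: [506.2, -70.8, 265.6]
tool_rot: [[0.988, 0.156, -0.005], [0.156, -0.988, 0.001], [-0.005, -0.001, -1.0]]
ft_force: [-0.5, -0.7, 0.4]
finger_gap: 0.0
grasp_force: 0.0
time_s: 5.4
position: [521.7, -67.5, 268.4]
tool_rot: [[0.988, 0.156, -0.011], [0.156, -0.988, 0.001], [-0.01, -0.003, -1.0]]
ft_force: [-18.8, 4.3, 5.2]
finger_gap: 0.0
grasp_force: 9.0
time_s: 5.8
position: [534.5, -66.1, 271.6]
tool_rot: [[0.988, 0.156, -0.009], [0.156, -0.988, 0.002], [-0.009, -0.004, -1.0]]
ft_force: [-17.9, 5.4, 7.7]
finger_gap: 0.0
grasp_force: 8.4
```

```bash
python3 nudge.py '[[4,1,-1,0],[4,2,-1,0],[3,3,-1,0],[3,3,-1,0],[0,0,0,0]]'; python3 nudge.py '[[2,4,0,0],[2,4,0,0],[0,0,0,0]]'
python3 - <<'E'
from h import *
s=st();b,im=snap("side");cv2.imwrite("pics/s3.png",cv2.resize(im[180:310,260:430],(784,600),interpolation=cv2.INTER_CUBIC))
E
```

```text
time_s: 6.3
position: [548.5, -71.3, 274.8]
tool_rot: [[0.988, 0.156, -0.013], [0.156, -0.988, 0.005], [-0.012, -0.007, -1.0]]
ft_force: [-23.4, 13.7, 5.2]
finger_gap: -0.003
grasp_force: 12.2
time_s: 6.6
position: [554.1, -77.5, 274.8]
tool_rot: [[0.988, 0.156, -0.012], [0.156, -0.988, 0.008], [-0.01, -0.009, -1.0]]
ft_force: [-21.2, 19.4, 5.4]
finger_gap: -0.004
grasp_force: 11.9
6.6 [554.1 -77.5 274.8] [-21.2  19.4   5.4] [ 2.73  3.07 -0.15] -0.004 11.9
```

View pics/s3.png

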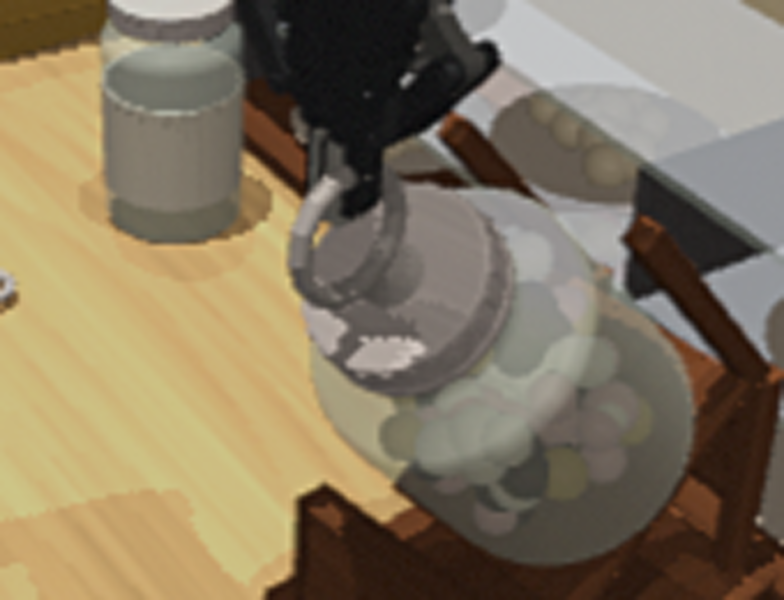

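The ring has now turned to roughly 30° before set, with its right-hand bar at (390,190) in the crop. I'll back off, straddle the ring with tool y along the jar's y, and squeeze it upright.

```bash
python3 nudge.py '[[-3,-15,0,0],[0,0,-35,0],[0,0,-30,0],[-4,23,0,0],[0,0,0,0],[0,0,0,0]]' 0; python3 nudge.py '[[0,0,0,0],[0,0,0,0],[0,0,0,0],[0,0,20,0],[0,0,20,0],[0,0,20,0],[0,0,0,0]]' 1.0
```

```text
time_s: 7.25
position: [553.5, -90.4, 341.1]
tool_rot: [[0.988, 0.156, 0.001], [0.156, -0.988, 0.0], [0.001, 0.0, -1.0]]
ft_force: [0.2, 0.3, -0.6]
finger_gap: 0.002
grasp_force: 0.0
time_s: 7.95
position: [551.4, -89.8, 277.6]
tool_rot: [[0.988, 0.157, -0.005], [0.157, -0.988, 0.001], [-0.005, -0.002, -1.0]]
ft_force: [-0.6, 0.3, 0.8]
finger_gap: 1.004
grasp_force: 0.0
```

```bash
python3 nudge.py '[[-1,-3,0,0],[0,0,0,0],[0,0,0,0],[0,0,0,0],[0,0,0,0],[0,0,0,0],[0,0,0,0]]' 0.0 60;python3 nudge.py '[[0,0,0,0],[0,0,0,0],[0,0,0,0],[0,0,0,0]]' - 110; python3 -c "
from h import *
st()"
```

```text
time_s: 8.65
position: [551.5, -87.1, 280.7]
tool_rot: [[0.988, 0.157, 0.0], [0.157, -0.988, 0.001], [0.0, -0.001, -1.0]]
ft_force: [-0.6, 3.0, 4.5]
finger_gap: 0.085
grasp_force: 58.5
time_s: 9.05
position: [551.5, -87.0, 280.7]
tool_rot: [[0.988, 0.157, 0.0], [0.157, -0.988, 0.001], [0.0, -0.001, -1.0]]
ft_force: [-1.5, 4.5, 4.9]
finger_gap: 0.067
grasp_force: 107.6
9.05 [551.5 -87.  280.7] [-1.5  4.5  4.9] [0.72 0.29 0.65] 0.067 107.6
```

```bash
python3 nudge.py '[[0,0,0,0],[0,0,0,0],[0,0,0,0],[0,0,-30,0],[-5,0,-45,0],[-5,0,-45,0],[0,0,0,0],[0,0,0,0]]' 1.0
python3 - <<'E'
from h import *
st();c,im=snap("wrist");p=proj(c,ringpt(0,0,0));print(p,[proj(c,ringpt(0,f)).round(1).tolist() for f in (0,90,180)])
u,v=p.astype(int);np.save("pv.npy",[u,v]);cv2.imwrite("pics/w2.png",im)
cv2.imwrite("pics/w2c.png",cv2.resize(im[max(0,v-70):v+80,u-100:u+100],(800,600),interpolation=cv2.INTER_CUBIC));print(u-100,max(0,v-70))
E
```

```text
time_s: 9.85
position: [542.0, -89.4, 401.3]
tool_rot: [[0.988, 0.156, 0.002], [0.156, -0.988, -0.001], [0.002, 0.001, -1.0]]
ft_force: [0.5, 0.4, -1.0]
finger_gap: 0.999
grasp_force: 0.0
9.85 [542.  -89.4 401.3] [ 0.5  0.4 -1. ] [ 0.   -0.02 -0.03] 0.999 0.0
[318.43872606 223.81566115] [[318.5, 203.6], [318.4, 251.4], [318.4, 241.1]]
218 153
```

View pics/w2c.png

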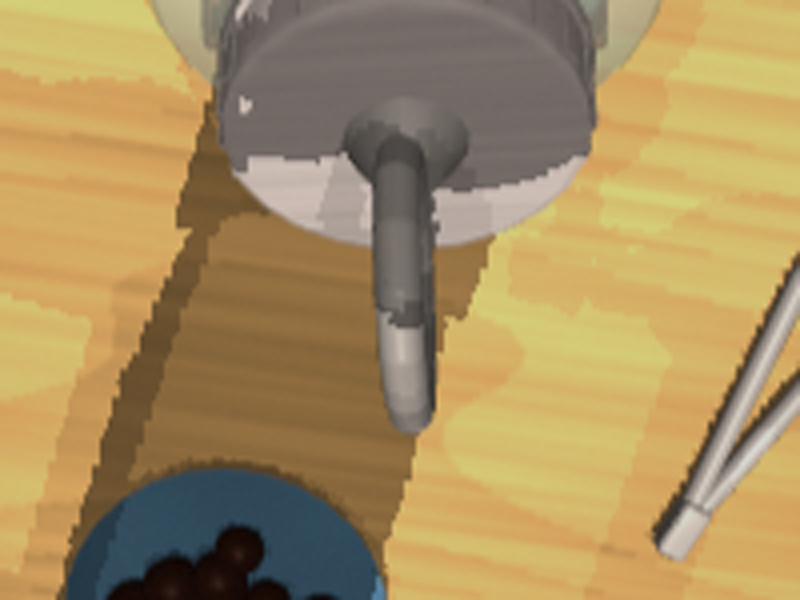

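The crop shows the ring nearly upright. Its outer end is at (409,410) and its back end at about (400,200), which is about 3.5° short of the jar's axis plane. I'll squeeze again with 4° more yaw.

```bash
python3 nudge.py '[[5,-1,40,4],[5,0,40,0],[0,0,40,0],[0,0,0,0]]' 1.0;python3 nudge.py '[[0,0,0,0],[0,0,0,0],[0,0,0,0],[0,0,0,0],[0,0,0,0],[0,0,0,0],[0,0,0,0]]' 0 110; python3 nudge.py '[[0,0,0,0],[0,0,0,0],[0,0,0,0],[0,0,-30,0],[-5,0,-45,0],[-5,0,-45,-4],[0,0,0,0],[0,0,0,0]]' 1.0
python3 - <<'E'
from h import *
st()
for f in ("w2","w3"):
    if f=="w3": c,im=snap("wrist","w3.png")
    else: im=cv2.imread("pics/w2.png")
    # bar edges by row: darkest-contrast columns near 318; saturation mask (grey) vs wood below lid edge
    hsv=cv2.cvtColor(im,cv2.COLOR_BGR2HSV)
    for v in (222,226,230,235,240,245,250,255):
        r=np.where(hsv[v,300:345,1]<60)[0]+300
        print(f,v,r.min() if len(r) else None,r.max() if len(r) else None,end="; ")
    print()
cv2.imwrite("pics/w3c.png",cv2.resize(im[153:303,218:418],(800,600),interpolation=cv2.INTER_CUBIC))
E
```

```text
time_s: 10.3
position: [547.3, -86.2, 273.5]
tool_rot: [[0.996, 0.087, -0.012], [0.087, -0.996, 0.002], [-0.012, -0.003, -1.0]]
ft_force: [-0.1, -0.3, -0.7]
finger_gap: 0.998
grasp_force: 0.0
time_s: 11.0
position: [551.7, -86.4, 281.2]
tool_rot: [[0.996, 0.088, 0.001], [0.088, -0.996, 0.001], [0.001, -0.0, -1.0]]
ft_force: [-1.7, 2.9, 5.9]
finger_gap: 0.071
grasp_force: 107.0
time_s: 11.8
position: [541.8, -87.9, 401.3]
tool_rot: [[0.988, 0.156, 0.002], [0.156, -0.988, -0.0], [0.002, 0.001, -1.0]]
ft_force: [-0.7, -0.4, -1.2]
finger_gap: 1.001
grasp_force: 0.0
11.8 [541.8 -87.9 401.3] [-0.7 -0.4 -1.2] [0.03 0.01 0.01] 1.001 0.0
w2 222 312 325; w2 226 312 325; w2 230 312 325; w2 235 313 326; w2 240 313 326; w2 245 313 326; w2 250 314 325; w2 255 315 325; 
w3 222 315 326; w3 226 315 326; w3 230 315 326; w3 235 315 326; w3 240 316 326; w3 245 316 326; w3 250 316 326; w3 255 317 326;
```

View pics/w3c.png

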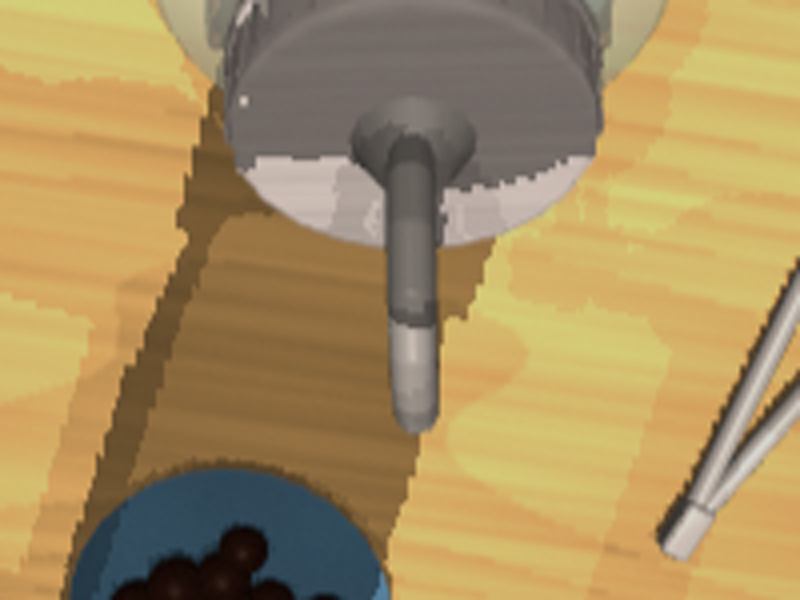

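The crop shows the ring as a straight vertical bar, from (412,160) to (415,410), so it is upright and set. Next, the scoop: I'll turn the tool and move over it.

```bash
for i in 1 2; do python3 nudge.py '[[0,0,0,-8.5],[0,0,0,-8.5],[0,0,0,-8.5],[0,0,0,-8.5],[0,0,0,-8.5],[0,0,0,-8.5],[0,0,0,-8.5],[0,0,0,-8.5]]' >/dev/null; done;  python3 nudge.py '[[0,0,0,-8.5],[0,0,0,-8.5],[0,0,0,-8.5],[12,38,14,0],[12,38,14,0],[12,38,14,0],[12,38,14,0],[12,38,14,0]]'|head -3;  python3 nudge.py '[[12,38,14,0],[12,38,14,0],[12,38,14,0],[12,38,14,0],[14,36,14,0],[0,0,0,0],[0,0,0,0]]'
python3 - <<'E'
from h import *
np.set_printoptions(precision=1,suppress=True)
st();c,im=snap("wrist","w4.png")
print([proj(c,p) for p in ((481,307,9),(575,292,9),(387,322,9))])
hsv=cv2.cvtColor(im,cv2.COLOR_BGR2HSV)
m=((hsv[:,:,1]<70)&(hsv[:,:,2]>60)).astype(np.uint8)*255
m=cv2.morphologyEx(m,cv2.MORPH_CLOSE,np.ones((3,3)))
k=cv2.connectedComponentsWithStats(m)
for i,s in enumerate(k[2]):
    if s[4]>150: print(i,s,k[3][i])
E
```

```text
time_s: 14.25
position: [512.3, 110.9, 327.9]
tool_rot: [[-0.986, 0.166, -0.003], [0.166, 0.986, -0.001], [0.003, -0.001, -1.0]]
time_s: 14.95
position: [482.3, 305.2, 258.2]
tool_rot: [[-0.987, 0.163, -0.003], [0.163, 0.987, -0.002], [0.003, -0.003, -1.0]]
ft_force: [0.4, -0.7, 1.1]
finger_gap: 0.999
grasp_force: 0.0
14.95 [482.3 305.2 258.2] [ 0.4 -0.7  1.1] [-0.  0.  0.] 0.999 0.0
[array([318.8, 203.5]), array([319.2, 280.7]), array([318.4, 114. ])]
0 [     0      0    640    480 294887] [319.1 237.6]
16 [ 292  108   56  176 5147] [319.8 164.4]
28 [172 305  38  47 529] [190.  326.2]
29 [429 306  46  60 748] [452.6 335.1]
30 [ 329  335   83   99 5352] [365.7 381.8]
34 [  8 400  19  19 153] [ 18.4 407.1]
35 [  0 407  13  22 212] [  5.  417.3]
```

View pics/w4.png

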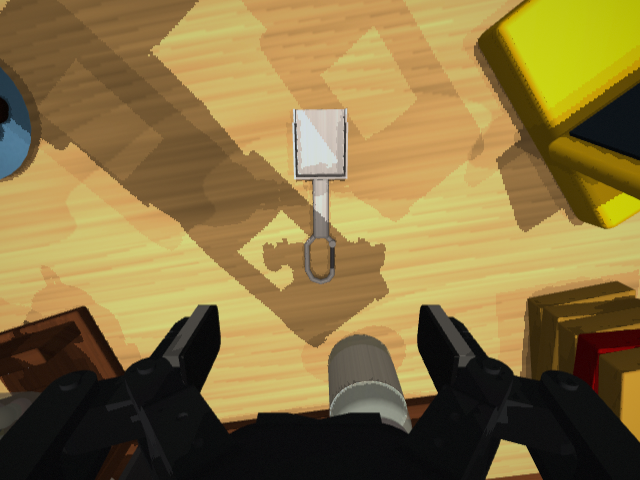

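The wrist view shows the scoop upright in the picture. The bowl is at (320,145), the handle at (321,210), the hook nose at (320,283) and the dark gate at (332,260) on its right (+y) side. The sweet jar at (365,380) is clear of it.

Run:
```python
from h import *
np.set_printoptions(precision=2,suppress=True)
s=st();c=optics.calibration("wrist");R=np.array(s["tool_rot"])
im=cv2.imread("pics/w4.png");hsv=cv2.cvtColor(im,cv2.COLOR_BGR2HSV)
g=cv2.cvtColor(im,cv2.COLOR_BGR2GRAY)
m=((hsv[:,:,1]<80)).astype(np.uint8)
L=[]
for v in (112,125,140,155,170,185,195,205,215,225,232,245,255,265,275,280,282,284):
    r=np.where(m[v,285:360])[0]+285;print(v,(r.min(),r.max()) if len(r) else None,end=" ")
for n,u,v,z in (("nose",320,283.5,9),("handle top",321,185,18),("handle end",321,230,18),("bowl far",320,108.5,30),("bowl far L",293,108.5,30),("bowl far R",347,108.5,30)):
    p=onz(c,u,v,z);print(n,p,"tool dx,dy",(R.T@(p-s["position"]))[:2])
print(s["q"])
```

```text
15.0 [482.9 304.6 259. ] [ 0.2 -0.4  0. ] [-0.03 -0.    0.02] 0.997 0.0
112 (np.int64(293), np.int64(346)) 125 (np.int64(292), np.int64(347)) 140 (np.int64(293), np.int64(347)) 155 (np.int64(293), np.int64(347)) 170 (np.int64(294), np.int64(346)) 185 (np.int64(313), np.int64(328)) 195 (np.int64(313), np.int64(328)) 205 (np.int64(313), np.int64(328)) 215 (np.int64(313), np.int64(328)) 225 (np.int64(313), np.int64(328)) 232 (np.int64(314), np.int64(328)) 245 (np.int64(304), np.int64(335)) 255 (np.int64(305), np.int64(333)) 265 (np.int64(305), np.int64(333)) 275 (np.int64(308), np.int64(333)) 280 (np.int64(311), np.int64(329)) 282 (np.int64(316), np.int64(326)) 284 None nose [580.17 291.77   9.  ] tool dx,dy [-98.5    3.83]
handle top [460.5  312.54  18.  ] tool dx,dy [22.97  4.61]
handle end [510.8  304.31  18.  ] tool dx,dy [-28.     4.77]
bowl far [384.13 323.97  30.  ] tool dx,dy [100.2   3.3]
bowl far L [379.75 297.6   30.  ] tool dx,dy [100.18 -23.43]
bowl far R [388.51 350.33  30.  ] tool dx,dy [100.22  30.02]
[ 32.11  14.44  99.02  -0.03  66.69 -48.41]
```

```bash
python3 nudge.py '[[4,2,38,0],[4,2,38,0],[0,0,38,0],[0,0,38,0],[0,0,38,0],[0,0,20,0],[0,0,0,0],[0,0,0,0]]' 1.0; python3 -c "
from h import *
s=st();print(np.array(s['tool_rot']).round(3).tolist())"
```

```text
time_s: 15.8
position: [476.8, 309.7, 50.8]
tool_rot: [[-0.986, 0.166, -0.0], [0.166, 0.986, -0.0], [-0.0, -0.0, -1.0]]
ft_force: [0.6, 0.4, 0.7]
finger_gap: 0.998
grasp_force: 0.0
15.8 [476.8 309.7  50.8] [0.6 0.4 0.7] [ 0.01 -0.01  0.07] 0.998 0.0
[[-0.986, 0.166, -0.0], [0.166, 0.986, -0.0], [-0.0, -0.0, -1.0]]
```

```bash
python3 nudge.py '[[1,0,15,0],[0,0,15,0],[0,0,9,0],[0,0,0,0],[0,0,0,0]]'; python3 nudge.py '[[0,0,0,0],[0,0,0,0],[0,0,0,0],[0,0,0,0],[0,0,0,0],[0,0,0,0]]' 0.0 80; python3 nudge.py '[[0,0,-20,0],[0,0,-40,0],[0,0,-40,0],[0,0,-40,0],[0,0,-40,0],[0,0,-40,0],[0,0,-40,0],[0,0,0,0]]'
```

```text
time_s: 16.3
position: [475.1, 310.6, 11.0]
tool_rot: [[-0.986, 0.165, -0.001], [0.165, 0.986, -0.0], [0.0, -0.0, -1.0]]
ft_force: [0.7, -0.0, 0.3]
finger_gap: 0.996
grasp_force: 0.0
time_s: 16.9
position: [475.5, 310.8, 11.8]
tool_rot: [[-0.986, 0.165, 0.0], [0.165, 0.986, 0.0], [-0.0, 0.0, -1.0]]
ft_force: [-1.7, 0.6, 4.9]
finger_gap: 0.186
grasp_force: 79.3
time_s: 17.7
position: [477.6, 312.1, 277.1]
tool_rot: [[-0.986, 0.165, 0.008], [0.165, 0.986, 0.005], [-0.007, 0.006, -1.0]]
ft_force: [0.3, 1.4, 0.1]
finger_gap: 0.186
grasp_force: 78.6
```

```bash
python3 nudge.py '[[0,0,0,8],[0,0,0,8],[0,0,0,8],[0,0,0,8],[0,0,0,8],[0,0,0,8],[0,0,0,8],[0,0,0,8]]'|head -1; python3 nudge.py '[[0,0,0,7.5],[-40,-6,0,0],[-40,-6,0,0],[-40,-6,0,0],[-40,-6,0,0],[-40,-6,0,0],[-40,-6,0,0],[0,0,0,0]]'; python3 nudge.py '[[-30,-6,0,0],[-30,-6,0,0],[-31,-4,0,0],[0,0,0,0],[0,0,0,0],[0,0,0,0]]'
python3 - <<'E'
from h import *
np.set_printoptions(precision=1,suppress=True)
s=st();R=np.array(s["tool_rot"]);X=np.array([np.cos(PS),np.sin(PS),0]);C=np.array([550,-87.3,266.5]);d=s["position"]-C
print("X,Y,Z",d@X,d@YM,d[2],"yaw",np.degrees(np.arctan2(R[1,1],R[0,1])))
b,im=snap("side","s4.png");snap("scene","sc4.png")
# predicted nose & bowl in side view
for x,y in ((95,0),(73,13),(35,0),(-105,28),(-105,-28)): print(x,y,proj(b,s["position"]+R@np.array([-(x+12.3),y,2.8])),end="")
E
```

```text
time_s: 18.5
time_s: 19.3
position: [476.4, 64.1, 270.4]
tool_rot: [[-0.153, 0.988, -0.001], [0.988, 0.153, -0.002], [-0.001, -0.002, -1.0]]
ft_force: [-0.0, 0.8, -1.3]
finger_gap: 0.184
grasp_force: 78.5
time_s: 19.9
position: [475.5, -23.6, 270.8]
tool_rot: [[-0.157, 0.988, -0.001], [0.988, 0.157, 0.0], [0.001, -0.001, -1.0]]
ft_force: [0.7, 0.6, -1.9]
finger_gap: 0.188
grasp_force: 78.5
19.9 [475.5 -23.6 270.8] [ 0.7  0.6 -1.9] [-0.  -0.1  0.1] 0.188 78.5
X,Y,Z -63.660379266273885 74.5343603323786 4.332271303271739 yaw 9.01351158020881
95 0 [319.5 251.6]73 13 [316.8 242.6]35 0 [296.3 235.4]-105 28 [262.6 198.6]-105 -28 [237.6 207.9]
```

Run:
```python
from h import *
im=cv2.imread("pics/s4.png");h=cv2.cvtColor(im,cv2.COLOR_BGR2HSV);b=optics.calibration("side")
X=np.array([np.cos(PS),np.sin(PS),0]);C=np.array([550,-87.3,266.5])
for n,p in (("ring front",C-26*X),("front out",C-30.5*X),("top",C+[0,0,30.5]),("bot",C-[0,0,30.5])): print(n,proj(b,p).round(1))
for v in range(205,262): print(v,"".join("#" if x<75 else "." for x in h[v,285:365,1]))
```

```text
ring front [323.8 235.3]
front out [321.8 236.3]
top [335.8 214.9]
bot [334.5 244.5]
205 ###########################...........##################################....####
206 ###########################...........#################################......###
207 ###########################............################################.......##
208 ###########################............###############################.........#
209 ############################...........###############################..........
210 ############################............###############################.........
211 ############################.............###############################........
212 ###########################...............###############################.......
213 ###########################................###############################......
214 ###########################...................#############################.....
215 ###########################......................###########################....
216 ###########################....................########################.####
[... 3129 characters left out ...]
####################
254 ...........................................#####################################
255 ...........................................#####################################
256 ...........................................#####################################
257 ...........................................#####################################
258 ...........................................#####################################
259 ...........................................#####################################
260 ...........................................#####################################
261 ...........................................#####################################
```

```bash
python3 nudge.py '[[0,5,1,0],[0,5,0,0],[0,4,0,0],[0,2,0,0],[0,2,0,0],[0,2,0,0],[0,2,0,0],[0,0,0,0]]'; python3 nudge.py '[[0,3,0,0],[0,3,0,0],[0,3,0,0],[0,2,0,0],[0,2,0,0],[0,0,0,0]]'
```

```text
time_s: 20.8
position: [497.5, -21.0, 270.2]
tool_rot: [[-0.156, 0.988, -0.0], [0.988, 0.156, 0.0], [0.0, -0.0, -1.0]]
ft_force: [-0.7, -0.3, -1.7]
finger_gap: 0.185
grasp_force: 78.6
time_s: 21.4
position: [510.5, -18.7, 270.2]
tool_rot: [[-0.156, 0.988, 0.0], [0.988, 0.156, 0.0], [0.0, 0.0, -1.0]]
ft_force: [-1.1, 0.6, -0.6]
finger_gap: 0.185
grasp_force: 78.5
```

```bash
cat > chk.py <<'E'
from h import *
import sys
s=st();b,im=snap("side","s_%d.png"%int(s["time_s"]*100));h=cv2.cvtColor(im,cv2.COLOR_BGR2HSV)
X=np.array([np.cos(PS),np.sin(PS),0]);C=np.array([550,-87.3,266.5]);d=s["position"]-C
print("X,Y,Z",d@X,d@YM,d[2])
g=h[:,:,2]
a=list(map(int,sys.argv[1:5]))
for v in range(a[0],a[1]): print(v,"".join(" .:-=+*%@#"[9-int(x)*10//256] if s_<90 else " " for x,s_ in zip(g[v,a[2]:a[3]],h[v,a[2]:a[3],1])))
E
python3 chk.py 208 262 285 365
```

```text
21.4 [510.5 -18.7 270.2] [-1.1  0.6 -0.6] [ 0.19  0.25 -0.1 ] 0.185 78.5
X,Y,Z -28.26465440644261 73.8879049453526 3.7360887992369953
208 ######@%**@#######@*%@%+++**           *****************++++++++=----=         +
209 ######@%**@#######@*%@%+++**           +++*************++++++++++=---=         %
210 ######@%**@@######@%%@%+++*%            +:=************++++=+++++++=--+         
211 ######@%**%%%@####@*%@%+++**             =:=************++++++++++++=-=*        
212 ######@%**%%*%@###@%%@*+++*+              =:=***********+++++++*****+=-=*       
213 ######@%**%%***%@#@%%@*++**                +-+***********+++++*******++=+%      
214 ######@%**@%****%@@%%%++++*                  *******++++**************++=+%     
215 ######@%**@%*********+++++*                     **+==::=+++*************+++%    
216 ######@%**@%***+++++*++++**                   %*+=:::--===++***********%**+*@   
217 ######@%**@%**++++++++++++*                   -::::--=++++++****%%%      %**%   
218 @#####@%**%**+++++++++**++*                  -:.:--=+*********%            **%  
219 *@####@%**%***++++++++*****
[... 2923 characters left out ...]
:::::::::...:=******
254                                           :-+++++=+++:::::::::::::::...-==+****+
255                                           -=+*++=+++=:::::::::::::....-+++****++
256                                           :-=+++=++=::::::::::::....:=+******+++
257                                           :--=++++=::-::::::::::.::-=*******++++
258                                           :---=+*+::==:::::::::::-++=+******++*+
259                                           -----=**=:=+=:::::::-=+**********+**++
260                                            -----=**++**+-===+++=+************+++
261                                            ------+*%**%%*=+*****************+++=
```

```bash
python3 nudge.py '[[0,2,0,0],[0,2,0,0],[0,1,0,0],[0,0,0,0],[0,0,0,0]]'; python3 nudge.py '[[3,0,0,0],[3,0,0,0],[3,0,0,0],[3,0,0,0],[2,0,0,0],[2,0,0,0],[0,0,0,0],[0,0,0,0]]'; python3 chk.py 208 256 295 350
```

```text
time_s: 21.95
position: [515.3, -18.1, 270.3]
tool_rot: [[-0.156, 0.988, 0.0], [0.988, 0.156, 0.0], [0.0, 0.0, -1.0]]
ft_force: [-1.1, 1.0, -2.0]
finger_gap: 0.181
grasp_force: 78.6
time_s: 22.75
position: [512.7, -2.3, 270.3]
tool_rot: [[-0.157, 0.988, 0.0], [0.988, 0.157, -0.0], [-0.0, 0.0, -1.0]]
ft_force: [-0.1, 0.1, -1.6]
finger_gap: 0.183
grasp_force: 78.8
22.75 [512.7  -2.3 270.3] [-0.1  0.1 -1.6] [ 0.01 -0.01 -0.03] 0.183 78.8
X,Y,Z -23.502727674541624 89.7721393227677 3.80315513745154
208 *%###%*%@+++++++**           *****************++++++++=
209 **%@#%*%%+++++++*%           +++*************++++++++++
210 **%*%%*%*+++++++**            +:=*************+++=+++++
211 ***+++**++++++++**             =:=************+++++++++
212 *+++++++++++++++*+              =:=***********+++++++**
213 +++++++++*++++++*                +=+***********+++++***
214 +++++++++++++++**                 %*****+=---==++******
215 *++++++++***+++**                     *=::::----:=*****
216 ****++++++++-=+**                   %+:::::--===-=+****
217 ****--::::::::-=*                   -::::--=++++++++**%
2
[... 1578 characters left out ...]
               +%%%**%*****=:+%%***+++=:
245                               -+*%%%%%%*=::=******++-:.
246                               -=+***++=::::=****==-:::.
247                               -==++::::.::=+*++=:::::::
248                                =+++-::::::=++++::::::::
249                                =+**+:::::=++++=::::::::
250                                :=+**+=+-=++++=:::::::::
251                                :-=++++++++++=::::::::::
252                                :=-:-++++++++:::::::::::
253                                 -:::=++++++=:::::::::::
254                                 :--::=++++=::::::::::::
255                                 -==--=++++:::::::::::::
```

The gate (dark bar) now lies straight again, beyond the ring's bar, and the force is back to zero. I'll loosen the grip and lower the handle so the scoop pivots down gently.

```bash
python3 nudge.py '[[0,2,5,0],[0,2,5,0],[0,1,5,0],[0,0,0,0]]' 0 20; python3 nudge.py '[[0,0,5,0],[-1,0,5,0],[-1,0,5,0],[-1,0,5,0],[0,0,0,0]]'; python3 nudge.py '[[-2,0,5,0],[-2,0,5,0],[-3,0,5,0],[0,0,0,0]]'; python3 chk.py 208 262 295 350
```

```text
time_s: 23.2
position: [517.3, -1.6, 254.2]
tool_rot: [[-0.156, 0.988, -0.002], [0.988, 0.156, 0.0], [0.0, -0.002, -1.0]]
ft_force: [0.2, -0.4, -1.3]
finger_gap: 0.184
grasp_force: 78.7
time_s: 23.7
position: [518.7, -4.8, 235.5]
tool_rot: [[-0.157, 0.988, 0.002], [0.988, 0.157, -0.001], [-0.001, 0.001, -1.0]]
ft_force: [-0.0, 0.9, 5.7]
finger_gap: 0.186
grasp_force: 79.9
time_s: 24.1
position: [519.8, -11.2, 220.5]
tool_rot: [[-0.157, 0.988, 0.001], [0.988, 0.157, 0.0], [0.0, 0.001, -1.0]]
ft_force: [0.4, 2.4, 6.3]
finger_gap: 0.185
grasp_force: 80.3
24.1 [519.8 -11.2 220.5] [0.4 2.4 6.3] [-0.16 -0.18  0.08] 0.185 80.3
X,Y,Z -17.918754058558306 79.8407291357833 -45.95888920436502
208 ##################@@######   *****************++++++++=
209 ###################@#####    +++*************++++++++++
210 #################@######@     +:=************++++=+++++
211 ##################@@####       =:=************+++++++++
212 #######################@        =:=***********+++++++**
213 #######################          +-+***********+++++***
214 ################### ###            *****+==--=
[... 2129 characters left out ...]
                 ++++++=-=++++=:::::::::
251                                 *+++++++++++=::::::::::
252                                 +*==++++++++:::::::::::
253                                  +-:=-=+++++=::::::::::
254                                 :-:::=+++++++=:::::::::
255                                 -----=++++++++=::::::::
256                                 :-=++++++=:=+++:::::::.
257                                 :--=****+::-+++:::::::.
258                                 :---=***-::.=++::::::::
259                                  ----=**=:::=++:::::-=+
260                                  -----=**++++*+===+++=+
261                                  ------+*%**%**=+******
```

```bash
python3 nudge.py '[[0,0,0,0],[0,0,0,0],[0,0,0,0],[0,0,0,0]]' 1.0; python3 nudge.py '[[0,0,-30,0],[10,0,-40,0],[30,-10,-30,0],[40,-10,0,0],[40,-10,0,0],[40,-10,0,0],[0,0,0,0],[0,0,0,0]]'; python3 nudge.py '[[0,0,0,0],[0,0,0,0],[0,0,0,0],[0,0,0,0],[0,0,0,0],[0,0,0,0],[0,0,0,0],[0,0,0,0]]'; python3 chk.py 208 335 290 365
```

```text
time_s: 24.55
position: [519.0, -11.5, 220.1]
tool_rot: [[-0.156, 0.988, -0.0], [0.988, 0.156, -0.0], [0.0, -0.0, -1.0]]
ft_force: [-0.1, -0.6, 0.7]
finger_gap: 0.857
grasp_force: 0.0
time_s: 25.35
position: [454.4, 140.9, 320.3]
tool_rot: [[-0.159, 0.987, 0.0], [0.987, 0.159, -0.0], [-0.0, 0.0, -1.0]]
ft_force: [-0.5, -0.2, -0.2]
finger_gap: 0.999
grasp_force: 0.0
time_s: 26.15
position: [454.7, 140.3, 320.3]
tool_rot: [[-0.156, 0.988, -0.0], [0.988, 0.156, -0.0], [-0.0, -0.0, -1.0]]
ft_force: [-0.8, -0.6, 0.0]
finger_gap: 1.002
grasp_force: 0.0
26.15 [454.7 140.3 320.3] [-0.8 -0.6  0. ] [-0.04  0.   -0.02] 1.002 0.0
X,Y,Z -58.562648962165326 239.72797748662344 53.774662865566825
208 ++++++++++++++++++++***           *****************++++++++=----=         +
209 ++++++++++++++++++++**%           +++**************++++++++++=--=         %
210 ++++++++++++++++++++**%            +:=*************+++++++*+++=--*         
211 ++++++++++++++++++++**%             =:=************+++++++*+**+=-=*        
212 ++++++++++++++++++++**+              =:=************+++++*******+-=*       
213 ++++++
[... 9038 characters left out ...]
                          =****+**%*%****%%*****+*********+%           
327                               =**+  +*%%%%%*******************+%           
328                               =*    +**%*%%%**%%%**************%           
329                                     +*%*  **%%%%***************%           
330                                      **     **%%%*************+%           
331                                     =+         *%%%***********+%           
332                                                  **%*********++%           
333                                                    ************%           
334                                                     *******+***%
```

```bash
for i in 1 2; do python3 nudge.py '[[0,0,0,0],[0,0,0,0],[0,0,0,0],[0,0,0,0],[0,0,0,0],[0,0,0,0],[0,0,0,0],[0,0,0,0]]' >/dev/null; done
python3 - <<'E'
from h import *
import glob
st();_,a=snap("side","s9.png")
def d(x,y,r): return float(np.abs(x[r].astype(int)-y[r].astype(int)).mean().round(2))
o=cv2.imread("pics/s_2615.png");q=cv2.imread("pics/s4.png");z=cv2.imread("pics/side0.png")
sc=np.s_[240:350,310:370]
print("scoop motion",d(a,o,sc),"ring top vs before",d(a,q,np.s_[214:235,322:362]),"tongs,gold",d(a,z,np.s_[390:440,280:420]),d(a,z,np.s_[355:435,415:520]),"sweet",d(a,z,np.s_[170:232,280:300]))
E
```

```text
27.8 [454.7 140.4 320.3] [ 0.6 -0.1 -0.7] [0.02 0.02 0.04] 1.001 0.0
scoop motion 19.42 ring top vs before 21.34 tongs,gold 4.95 4.37 sweet 4.54
```

```bash
python3 nudge.py '[[0,0,0,0],[0,0,0,0],[0,0,0,0],[0,0,0,0],[0,0,0,0],[0,0,0,0],[0,0,0,0],[0,0,0,0]]' >/dev/null; python3 chk.py 212 276 310 365
python3 - <<'E'
from h import *
_,a=snap("side");o=cv2.imread("pics/s9.png");print(np.abs(a[240:350,310:370].astype(int)-o[240:350,310:370]).mean())
E
```

```text
28.65 [454.7 140.3 320.3] [-0.9  0.9  0.3] [0.02 0.04 0.05] 0.999 0.0
X,Y,Z -58.543176208926305 239.7527468863911 53.77807973624442
212 **               =:=************+++++*******+-=*       
213 **                *=+*************++*********+=+%      
214 **                 %*****+=---==++************+=+%     
215 **                     *=::::-----=************+++%    
216 **                   %+:::::--=====+**********%%***@   
217 **                   =::::--=+++++++**%%        %**%   
218 **                  -:.:--=+**%%****+%            %*%  
219 **                 =:::-=+**%%%%%%%**+==++=+*%     %*% 
220 **                -:::-=*%%     %%%%*+:.....:=**%%%%*+*
221 ++              %=:::-=+*     *==*%%%*:.::::....:======
222 ++              +:::-=+*    ==:..=%%%*-::::::::::-=====
223 ++              --:-=+*    -:::..=%%%*=::::::::-:::-===
224 *+             ----=+*   =-::::::-*%**=:::::::::::::-==
225 **             ---=+*   =::::::::=*%%*=::::::::::::::-=
226 *+            ----=*%  =:::::::::=****-::::::::::::::-=
227 *             ---=++  =::::::::::=****-:::::::::::::::-
228     
[... 2190 characters left out ...]
**********%*++=======
265                 ==-====---=+*+-=+*******%%%%*++========
266                 ==--*%%+-=++*+----=+*****%**++=========
267                :::-=*%%*+=+**=-----+++++****+==========
268                --:=+***+++**+------=+++++++++==========
269                ++-=+++++*%%+-------=+++++++============
270                **=-::-=*%%+------=++++++++==+++========
271                +*++=-=+*%*=-----=++++++++++++==========
272                ***+++**%%%=-----=++++++++++============
273               =***+****%%%=-----+++++++++++============
274               =***+****%%*------++++++++++=============
275               +*++++***%%*=-----++++++++++=============
0.7662121212121212
```

```bash
Z='[[0,0,0,0],[0,0,0,0],[0,0,0,0],[0,0,0,0],[0,0,0,0],[0,0,0,0],[0,0,0,0],[0,0,0,0]]'; for i in 1 2 3 4 5 6; do python3 nudge.py "[[0,0,0,0],[0,0,0,0],[0,0,0,0],[0,0,0,0],[0,0,0,0],[0,0,0,0],[0,0,0,0]]" >/dev/null
python3 - <<'E'
from h import *
_,a=snap("side");o=cv2.imread("pics/last.png") if __import__("os").path.exists("pics/last.png") else a
cv2.imwrite("pics/last.png",a);print(bot.read_state()["time_s"],np.abs(a[240:350,310:370].astype(int)-o[240:350,310:370]).mean().round(2),np.abs(a[212:236,322:365].astype(int)-o[212:236,322:365]).mean().round(2))
E
done
```

```text
29.5 0.0 0.0
30.25 0.78 0.56
31.0 0.78 0.54
31.75 0.76 0.57
32.5 0.78 0.56
33.25 0.78 0.54
```

The scoop hangs still, the ring has not moved, and the gate is shut.

```bash
python3 -c "
from rig import bot, optics
print(bot.close_job())"
```

```text
the job is handed in; nothing more can be done
None
```

The job is handed in: the lid is screwed past its seal to its set position, the ring stands upright, the gate is shut over it, and the scoop hangs still, handle up, with the other things left where they were (about 33 s used).

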